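# Sort the flower-making table

### The job

Sort the five loose things: lay both pencils flat side by side on the floor of the long open tray, and stand the wide and the narrow spool each upright in its own fitting bay of the two-bay tray. Stand the loose clay pot upright in the pot on the round wooden foot so that it nests loosely under its own weight: do not press it in or drop it, or the two will wedge. Leave the glue gun and the scissors where they lie.

Things in the scene. Friction and masses are not known exactly. Their poses are not given: they have to be found in the camera images.
- pencil_a: A thick hexagonal pencil of bare wood, lying on the table: 120 mm long over all, 12 mm across the flats. Origin on its axis, halfway along its length (6 mm above what it lies on); x runs along it to the sharpened point (the last 20 mm), the hexagonal body is from x = -60 to +40 mm. 20 g, does not roll by itself. The other pencil is identical.
- pencil_b: A thick hexagonal pencil of bare wood, lying on the table: 120 mm long over all, 12 mm across the flats. Origin on its axis, halfway along its length (6 mm above what it lies on); x runs along it to the sharpened point (the last 20 mm), the hexagonal body is from x = -60 to +40 mm. 20 g, does not roll by itself. The other pencil is identical.
- wide_spool: Empty wooden thread spool, standing upright: the wide one, 50 mm in diameter, 40 mm tall, a waist between two flanges of 8 mm, grasped across the flanges. Origin at the centre of its underside, z up its axis. About 60 g.
- narrow_spool: Empty wooden thread spool, standing upright: the narrow one, 32 mm in diameter, 50 mm tall, a waist between two flanges of 8 mm, grasped across the flanges. Origin at the centre of its underside, z up its axis. About 60 g.
- pot: Loose small clay pot, a plain open tapered cup without a rim bead, standing upright: 75 mm tall, outside diameter 38 mm at the bottom growing evenly to 62 mm at the rim. Origin at the centre of its underside, z up. About 120 g. Grasp it from outside near the rim: only its top 35 mm or so stays free once nested.
- stack_pot: Shorter clay pot, 60 mm tall, inside diameter 51 mm at the rim, same taper as the loose pot, on a round wooden foot 90 mm wide, 8 mm thick, fixed to the table. Origin under the foot's centre, z up; rim at z = 68 mm. The loose pot rests on the tapered wall, its underside at z = 31 mm (give or take 2). Pushing with over 30 N or dropping it over 8 mm wedges it (contact over 50 N).
- pencil_tray: The long open plywood tray without divider, fixed to the table: outside 108 mm (x) by 158 mm (y) by 16 mm tall, walls and floor 4 mm thick, so inside 100 by 150 mm. Origin at the centre of its underside; the long way is y.
- spool_tray: The narrower plywood tray with one divider, fixed to the table: outside 84 mm (x) by 142 mm (y) by 16 mm tall, walls, floor and divider 4 mm thick. Origin at the centre of its underside. The large bay, 76 by 76 mm, for the wide spool, is centred at y = +29 mm; the small bay, 76 mm (x) by 54 mm (y), for the narrow spool, is centred at y = -40 mm (both x = 0, floor at z = 4 mm).
- glue_gun: Black hot-glue gun lying on its side, a bystander: about 210 mm long with its glue stick and nozzle, 110 mm deep at the handle, 38 mm high. Origin on the table under the barrel, x towards the nozzle, handle to -y.
- scissors: Open scissors lying flat, a bystander: about 195 mm long, 12 mm high. Origin under the rivet, x towards the tips.

How it is judged:
By the outcome, as a careful person would: the job done as asked, in the order asked, and still so for the second after the job is handed in, with the robot touching nothing.
It also fails if it takes over 131 s, if anything falls off the work surface, if the arm or the gripper's body presses on something with over 40 N, if the wrist force passes 120 N, or if a joint passes its speed limit or range.

### The arm

A 6-joint arm with a two-finger parallel gripper is mounted at the origin on the work surface. World frame = base frame: x ahead of the robot, y to its left, z up, the work surface at z = 0. Lengths are in m, angles in rad, forces in N, time in s.
With the tool pointing down it reaches from about 0.3 to 0.875 m from the base axis. Payload 6.4 kg.
Tool frame: the origin (TCP) lies between the finger pads; the fingertips stand 19 mm ahead of it and the grasp point (between the pads) is the TCP (ctrl.tips_ahead is the z of the fingertips in the tool frame, in m); z points along the fingers, y is the line along which they close (so a half turn about z gives the same grasp; the last joint's range is limited). The gripper opens to 85 mm and grips with 20 to 120 N. Pads are 22 mm wide; open, the fingers measure 114 mm over their backs; the gripper's body (76 mm by 85 mm) begins 54 mm behind the grasp point. The pads swing forward as they close: fully open they stand 13 mm farther back than shut.
Start: joints at [1.134, 0.181, 1.607, -0, 1.354, -0.206], TCP at [0.132, 0.56, 0.25] pointing down, gripper open.
Joint ranges: [-2.99, 2.99], [-0.89, 2.07], [0.3, 2.58], [-1.14, 4.28], [0, 2.63], [-3.12, 3.12]. Speed limits (rad/s): [2.57, 2.57, 3.01, 3.14, 3.14, 3.14].

### API

Orientations are given as a unit quaternion [w, x, y, z].
In Python, from bench import readout, vision, ctrl gives the robot as it stands.
- The arm moves only by the tool play_rows, never from a script. Its arguments are lists of equal length, an entry for each row: "xyz": the shift along the tool's x, y, z in mm, a list of three; "rot": the turn, a rotation vector about the tool's x, y, z in rad, a list of three; "grip": the opening, from 0 (shut) to 1 (fully open). In form: {"xyz": [[x, y, z], ...], "rot": [[rx, ry, rz], ...], "grip": [grip, ...]}. A call has exactly 10 rows; each row is the pose to reach, as a shift and turn from the pose commanded when the call began, along the tool's axes at that moment; what a row does not reach only later rows make up. A row lasts 1/8 s, in which the tool goes at most 62.5 mm and 10.7 degrees, less where a joint would pass 70% of its speed; a pose out of reach is approached as far as the arm can. A call with a gripper value outside its range is refused whole. The fingers move at their own pace and stop on an object; the grip force is fixed at half the most. Time passes only in rows, so rows that repeat a pose let the fingers close, or fill a call up. It gives the time, the measured TCP pose, the force, the opening and the grip force at its end, in the units of the state.
- readout.get_obs(): the state, without advancing time (a new reading comes with each control period).
- vision.camera(name): name is "scene" or "top" or "wrist"; returns a dict with "color" (384x512x3 uint8, red, green, blue), "depth" (384x512 float32, m along the optical axis (not along the pixel's ray), 0 where there is no reading), "camera_matrix" (3x3 intrinsics, pixels), "k1" (the pictures are not rectified: a ray, as slopes to the right and down, at radius r is drawn at 1 + k1 r^2 times it, then the intrinsics apply), "extrinsics" (4x4, takes a point from camera to world coordinates); the wrist camera has in their place "hand_eye" (4x4, takes a point from camera to tool coordinates, whose origin is the TCP and whose axes are the flange's). Camera axes: x right, y down, z forward; pixel columns grow to the right and rows downward; lengths in m; the calibration is good to about 2 mm. A picture is of the moment at which its call begins: read the wrist's pose just before it.
- ctrl.hand_in(): hands the job in; it is judged then, once.
The state is a dict: "time_s": time; "q": joint angles; "dq": joint speeds; "joint_efforts": joint torques, N m; "eef_pos": TCP position; "eef_rot": TCP orientation; "wrist_force": force on the tool from outside, world axes, zero at the start; "torque": the same for the moment, N m; "opening": opening from 0.0 (shut) to 1.0 (fully open); "grasp_force": force on a finger pad.
Only numpy, scipy, OpenCV 4.12 (cv2) and the standard library are available. Lean on these libraries where they do the work, as an engineer would, in place of code of your own. Each camera call takes 0.05 s, during which the arm holds its last target. There are 200 camera calls.

## Working session

There is one attempt and no reset: what is moved stays moved. The work goes in short steps, Python scripts to look and compute and a tool call to move; the robot and the scene stay as the last step left them, time stands still between calls to the robot, and variables do not carry over. Pictures are saved under pics/ and viewed, at most 14 in all, crops included, and the job is handed in when it is done.

Besides the shell and the picture viewer there is one more tool, called as name(argument=value, ...), one argument or row to a line, values as JSON. play_rows: Moves the arm, as the interface text tells. Its arguments: {"type":"object","properties":{"xyz":{"type":"array","items":{"type":"array","items":{"type":"number"}}},"rot":{"type":"array","items":{"type":"array","items":{"type":"number"}}},"grip":{"type":"array","items":{"type":"number"}}},"required":["xyz","rot","grip"]}

```bash
mkdir -p pics; ls; cat > h.py <<'E'
import numpy as np, cv2
from bench import readout, vision, ctrl
from scipy.spatial.transform import Rotation as R
def T_tool():
    o=readout.get_obs(); q=o['eef_rot']; T=np.eye(4)
    T[:3,:3]=R.from_quat([q[1],q[2],q[3],q[0]]).as_matrix(); T[:3,3]=o['eef_pos']; return T
def cam(n):
    T=T_tool(); c=vision.camera(n)
    c['E']=T@np.array(c['hand_eye']) if n=='wrist' else np.array(c['extrinsics'])
    return c
def rays(c,uv):
    uv=np.asarray(uv,float).reshape(-1,1,2)
    p=cv2.undistortPoints(uv,np.array(c['camera_matrix'],float),np.array([c['k1'],0,0,0.]))[:,0]
    return np.c_[p,np.ones(len(p))]
def plane(c,uv,z):
    d=rays(c,uv)@c['E'][:3,:3].T; o=c['E'][:3,3]
    return o+d*((z-o[2])/d[:,2])[:,None]
def cloud(c):
    h,w=c['depth'].shape; g=np.mgrid[0:h,0:w][::-1].reshape(2,-1).T
    P=rays(c,g)*c['depth'].reshape(-1,1); P=P@c['E'][:3,:3].T+c['E'][:3,3]
    P[c['depth'].ravel()==0]=np.nan
    return P.reshape(h,w,3)
def save(c,n): cv2.imwrite('pics/'+n,c['color'][:,:,::-1])
E
python3 - <<'E'
from h import *
o=readout.get_obs(); print(o); print(ctrl.tips_ahead)
for n in ('top','scene'):
    c=cam(n); save(c,n+'0.png'); print(n,c['k1'],np.round(c['E'],3).tolist(),np.array(c['camera_matrix']).tolist())
    np.savez(n+'0.npz',**{k:c[k] for k in('color','depth','camera_matrix','k1','E')})
E
```

```text
pics
{'time_s': 0.0, 'q': array([ 1.13371782e+00,  1.81536162e-01,  1.60802567e+00,  1.85064493e-05,
        1.35381626e+00, -2.06287029e-01]), 'dq': array([ 0.00029617,  0.00012247, -0.00010611,  0.00130509, -0.00053383,
       -0.00026574]), 'joint_efforts': array([ 7.63193402e-04, -4.44862640e+01, -3.51348317e+01,  8.31803703e-06,
        8.86274676e-03, -6.24953401e-06]), 'eef_pos': array([0.13127045, 0.55926893, 0.24937834]), 'eef_rot': array([-2.90817369e-04,  1.15141748e-01,  9.93348670e-01, -8.44073952e-04]), 'wrist_force': array([-0.07463891, -0.05791055,  0.86866299]), 'torque': array([0.00046971, 0.02105956, 0.04361926]), 'grasp_force': 0.0, 'opening': 1.0008033984855509}
0.019
top 0.023637414603793552 [[0.011, -0.99, 0.139, 0.385], [-1.0, -0.009, 0.012, 0.001], [-0.011, -0.139, -0.99, 1.047], [0.0, 0.0, 0.0, 1.0]] [[420.67173239214657, 0.0, 255.3039386224115], [0.0, 420.67173239214657, 192.92057289167266], [0.0, 0.0, 1.0]]
scene -0.05963621148813108 [[-0.565, 0.628, -0.535, 1.134], [0.825, 0.436, -0.359, 0.407], [0.008, -0.644, -0.765, 0.864], [0.0, 0.0, 0.0, 1.0]] [[387.37349363225155, 0.0, 258.8906393457268], [0.0, 387.37349363225155, 184.22173950740643], [0.0, 0.0, 1.0]]
```

View pics/top0.png

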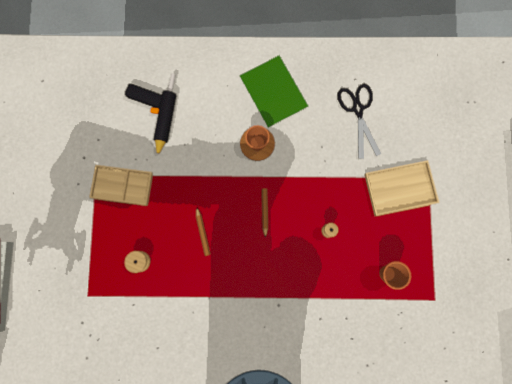

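View pics/scene0.png

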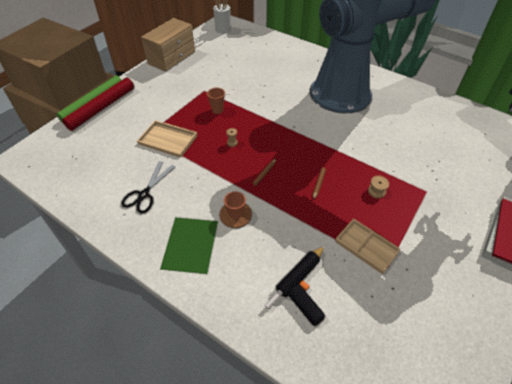

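The top view (up = +x, left = +y) shows the pencils at about (203,232) and (265,212). The wide spool is at (137,262) and the narrow one at (331,230). The loose pot is at (396,275) and the footed pot at (257,141). The pencil tray is at (401,187), the spool tray at (122,185), the scissors at (360,120) and the glue gun at (160,110). The scene view agrees with this.

```bash
python3 - <<'E'
from h import *
c=dict(np.load('top0.npz')); P=cloud(c); hsv=cv2.cvtColor(c['color'],cv2.COLOR_RGB2HSV)
print('table z',np.nanmedian(P[330:370,100:200,2]),np.nanstd(P[330:370,100:200,2]))
boxes=dict(pencil1=(190,200,216,262,.012),pencil2=(255,182,276,242,.012),wide=(120,245,155,278,.04),narrow=(318,219,344,240,.05),pot=(376,255,416,295,.075),stack=(236,120,278,165,.008),ptray=(360,155,442,219,.016),stray=(85,160,158,210,.016))
for n,(a,b,e,f,z) in boxes.items():
    h=hsv[b:f,a:e].astype(int); p=P[b:f,a:e]
    red=((h[...,0]<4)|(h[...,0]>174))&(h[...,1]>200)
    m=((h[...,0]>=4)&(h[...,0]<28)&(h[...,1]>60)&(h[...,2]>60)&~red)
    if n not in('pencil1','pencil2'): m&= p[...,2]>0.006 if 'tray' in n or n=='stack' else p[...,2]>z-.012
    m=m.astype(np.uint8); k,l,s,_=cv2.connectedComponentsWithStats(m); i=1+np.argmax(s[1:,4])
    cn,_=cv2.findContours((l==i).astype(np.uint8),cv2.RETR_EXTERNAL,cv2.CHAIN_APPROX_NONE)
    w=plane(c,cn[0][:,0]+[a,b],z)[:,:2].astype(np.float32)
    r=cv2.minAreaRect(w*1000); q=cv2.minEnclosingCircle(w*1000)
    zz=p[l==i][:,2]
    print(n,'rect',np.round(r[0],1),np.round(r[1],1),round(r[2],1),'circ',np.round(q[0],1),round(q[1],1),'z',np.round(np.nanpercentile(zz,[5,50,95])*1000,1), 'cloud ctr',np.round(np.nanmean(p[l==i],0)*1000))
T=T_tool(); print(np.round(T,3).tolist())
E
```

```text
table z 0.0007491310147187402 0.0018640339687438362
pencil1 rect [433.3 143.8] [116.2  15.4] 14.4 circ [433.1 144.8] 58.1 z [ 1.6 11.2 15. ] cloud ctr [431. 143.  10.]
pencil2 rect [485.   -9.5] [116.4  12.4] 0.5 circ [485.1  -9.5] 58.3 z [ 3.2 11.2 15. ] cloud ctr [486. -10.  11.]
wide rect [359.3 295.8] [46.6 52.3] 0.5 circ [359.4 295.4] 26.6 z [37.  40.5 43.4] cloud ctr [360. 295.  40.]
narrow rect [ 441.1 -165.1] [28.2 30.8] 0.6 circ [ 441.5 -165.7] 16.2 z [47.  50.6 54. ] cloud ctr [ 441. -166.   50.]
pot rect [ 337.  -306.4] [58.1 60. ] 88.1 circ [ 337.4 -306.4] 30.8 z [64.6 74.2 77.6] cloud ctr [ 336. -311.   73.]
stack rect [659.4  10.8] [87.6 87.2] 45.0 circ [661.2  10.8] 46.1 z [ 6.9 12.2 69.6] cloud ctr [656.  10.  26.]
ptray rect [ 546.9 -345.4] [109.4 161.4] 12.2 circ [ 547.4 -345.5] 95.5 z [ 6.2 14.1 19.1] cloud ctr [ 548. -345.   13.]
stray rect [548.9 348.2] [146.5  84.5] 83.1 circ [548.5 347.9] 82.8 z [ 6.3 11.9 19.5] cloud ctr [550. 349.  12.]
[[-0.973, 0.229, -0.001, 0.131], [0.229, 0.973, -0.001, 0.559], [0.0, -0.002, -1.0, 0.249], [0.0, 0.0, 0.0, 1.0]]
```

```bash
cat >> h.py <<'E'
def plan(*wps):
    """wps: (x,y,z mm, psi deg = heading of tool y); prints shifts in tool axes from here"""
    T=T_tool(); o=readout.get_obs()
    print('t',round(o['time_s'],2),'at',np.round(T[:3,3]*1000,1),'psi',round(np.degrees(np.arctan2(T[1,1],T[0,1])),1),'open',round(o['opening'],3),'gf',round(o['grasp_force'],1),'F',np.round(o['wrist_force'],1))
    for x,y,z,p in wps:
        a=np.radians(p); yy=np.array([np.cos(a),np.sin(a),0]); zz=np.array([0,0,-1.]); M=np.c_[np.cross(yy,zz),yy,zz]
        d=T[:3,:3].T@(np.array([x,y,z])-T[:3,3]*1000); r=R.from_matrix(T[:3,:3].T@M).as_rotvec()
        print((x,y,z,p),'->',np.round(d,1).tolist(),np.round(r,3).tolist())
E
python3 - <<'E'
from h import *
plan((433.3,143.8,80,104.4),(433.3,143.8,21.5,104.4))
E
```

```text
t 0.1 at [131.3 559.3 249.4] psi 76.8 open 1.002 gf 0.0 F [-0.1  0.5 -0. ]
(433.3, 143.8, 80, 104.4) -> [-389.1, -335.1, 169.8] [-0.001, -0.001, -0.482]
(433.3, 143.8, 21.5, 104.4) -> [-389.1, -335.0, 228.3] [-0.001, -0.001, -0.482]
```

play_rows(
  xyz=[
    [-389,-335,170],
    [-389,-335,170],
    [-389,-335,170],
    [-389,-335,170],
    [-389,-335,170],
    [-389,-335,170],
    [-389,-335,170],
    [-389,-335,170],
    [-389,-335,170],
    [-389,-335,170],
  ],
  rot=[
    [-0.001,-0.001,-0.482],
    [-0.001,-0.001,-0.482],
    [-0.001,-0.001,-0.482],
    [-0.001,-0.001,-0.482],
    [-0.001,-0.001,-0.482],
    [-0.001,-0.001,-0.482],
    [-0.001,-0.001,-0.482],
    [-0.001,-0.001,-0.482],
    [-0.001,-0.001,-0.482],
    [-0.001,-0.001,-0.482],
  ],
  grip=[0.5,0.5,0.5,0.5,0.5,0.5,0.5,0.5,0.5,0.5],
)

```text
time_s: 1.35
eef_pos: [0.4344, 0.1422, 0.0792]
eef_rot: [-0.0, -0.123, 0.992, 0.0]
wrist_force: [-0.1, 0.9, -0.0]
opening: 0.496
grasp_force: 0.0
```

```bash
python3 - <<'E'
from h import *
plan((433.3,143.8,21.5,104.4),(433.3,143.8,120,104.4))
c=cam('wrist'); save(c,'w1.png')
E
```

```text
t 1.35 at [434.4 142.2  79.2] psi 104.1 open 0.496 gf 0.0 F [-0.1  0.9 -0. ]
(433.3, 143.8, 21.5, 104.4) -> [0.6, 1.7, 57.7] [0.001, -0.0, -0.005]
(433.3, 143.8, 120, 104.4) -> [0.7, 1.8, -40.8] [0.001, -0.0, -0.005]
```

View pics/w1.png

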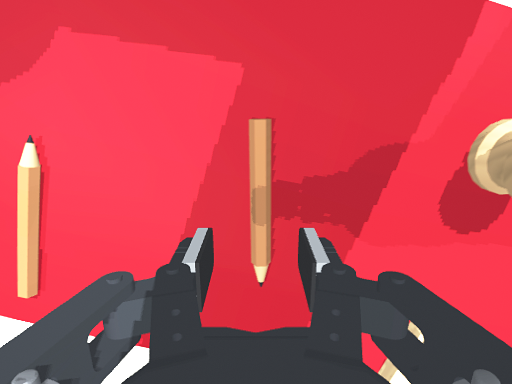

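The wrist view shows the pencil centred between the fingers, at column 261 against the finger midpoint of about 257. I'll descend, grip and lift.

play_rows(
  xyz=[
    [0.6,1.7,40],
    [0.6,1.7,57.5],
    [0.6,1.7,57.5],
    [0.6,1.7,57.5],
    [0.6,1.7,57.5],
    [0.6,1.7,57.5],
    [0.6,1.7,57.5],
    [0.6,1.7,57.5],
    [0.6,1.7,20],
    [0.6,1.7,-30],
  ],
  rot=[
    [0,0,-0.005],
    [0,0,-0.005],
    [0,0,-0.005],
    [0,0,-0.005],
    [0,0,-0.005],
    [0,0,-0.005],
    [0,0,-0.005],
    [0,0,-0.005],
    [0,0,-0.005],
    [0,0,-0.005],
  ],
  grip=[0.5,0.5,0.5,0,0,0,0,0,0,0],
)

```text
time_s: 2.65
eef_pos: [0.4317, 0.1461, 0.1111]
eef_rot: [-0.0, -0.128, 0.992, 0.001]
wrist_force: [0.9, 0.1, 0.1]
opening: 0.118
grasp_force: 59.0
```

```bash
python3 - <<'E'
from h import *
a=np.radians(12.2); x,y=np.array([546.9,-345.4])+17*np.array([np.cos(a),np.sin(a)])
plan((x,y,110,12.2),(x,y,40,12.2))
E
```

```text
t 2.65 at [431.7 146.1 111.1] psi 104.7 open 0.118 gf 59.0 F [0.9 0.1 0.1]
(np.float64(563.5160702028636), np.float64(-341.8074784602584), 110, 12.2) -> [-3.9, -505.4, 0.5] [0.0, -0.001, 1.614]
(np.float64(563.5160702028636), np.float64(-341.8074784602584), 40, 12.2) -> [-3.9, -505.5, 70.5] [0.0, -0.001, 1.614]
```

play_rows(
  xyz=[
    [-4,-505,0],
    [-4,-505,0],
    [-4,-505,0],
    [-4,-505,0],
    [-4,-505,0],
    [-4,-505,0],
    [-4,-505,0],
    [-4,-505,0],
    [-4,-505,20],
    [-4,-505,40],
  ],
  rot=[
    [0,0,1.614],
    [0,0,1.614],
    [0,0,1.614],
    [0,0,1.614],
    [0,0,1.614],
    [0,0,1.614],
    [0,0,1.614],
    [0,0,1.614],
    [0,0,1.614],
    [0,0,1.614],
  ],
  grip=[0,0,0,0,0,0,0,0,0,0],
)

```text
time_s: 3.9
eef_pos: [0.5645, -0.3423, 0.0699]
eef_rot: [0.001, 0.628, 0.778, 0.001]
wrist_force: [0.4, 0.2, -0.4]
opening: 0.122
grasp_force: 59.0
```

```bash
python3 - <<'E'
from h import *
a=np.radians(12.2); x,y=np.array([546.9,-345.4])+17*np.array([np.cos(a),np.sin(a)])
plan((x,y,26,12.2))
c=cam('wrist'); save(c,'w2.png')
E
```

```text
t 3.9 at [ 564.5 -342.3   69.9] psi 12.2 open 0.122 gf 59.0 F [ 0.4  0.2 -0.4]
(np.float64(563.5160702028636), np.float64(-341.8074784602584), 26, 12.2) -> [0.7, -0.9, 43.9] [0.002, 0.0, -0.0]
```

View pics/w2.png

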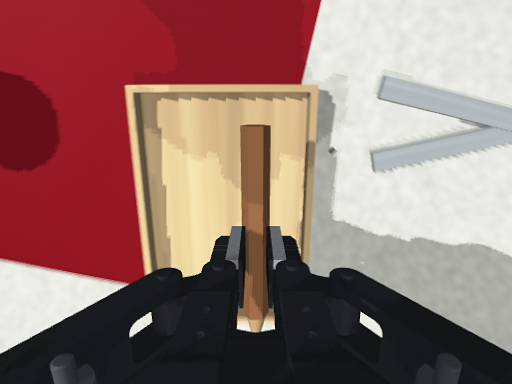

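The pencil hangs straight over the tray, along its long side and inside its walls. I'll lower it, release, and retreat.

play_rows(
  xyz=[
    [0.5,-0.5,30],
    [0.5,-0.5,43],
    [0.5,-0.5,43.5],
    [0.5,-0.5,43.5],
    [0.5,-0.5,43.5],
    [0.5,-0.5,43.5],
    [0.5,-0.5,43.5],
    [0.5,-0.5,20],
    [0.5,-0.5,-40],
    [0.5,-0.5,-40],
  ],
  rot=[
    [0,0,0],
    [0,0,0],
    [0,0,0],
    [0,0,0],
    [0,0,0],
    [0,0,0],
    [0,0,0],
    [0,0,0],
    [0,0,0],
    [0,0,0],
  ],
  grip=[0,0,0,0.28,0.28,0.28,0.28,0.28,0.28,0.45],
)

```text
time_s: 5.2
eef_pos: [0.5674, -0.3441, 0.1182]
eef_rot: [0.007, 0.628, 0.778, 0.0]
wrist_force: [0.4, -0.7, -0.6]
opening: 0.451
grasp_force: 0.0
```

```bash
python3 - <<'E'
from h import *
plan((485,-9.5,110,90.5),(485,-9.5,80,90.5))
E
```

```text
t 5.2 at [ 567.4 -344.1  118.2] psi 12.2 open 0.451 gf 0.0 F [ 0.4 -0.7 -0.6]
(485, -9.5, 110, 90.5) -> [344.6, -9.9, 4.8] [0.001, 0.014, -1.366]
(485, -9.5, 80, 90.5) -> [344.9, -10.1, 34.8] [0.001, 0.014, -1.366]
```

play_rows(
  xyz=[
    [342,-7,0],
    [342,-7,0],
    [342,-7,0],
    [342,-7,0],
    [342,-7,0],
    [342,-7,0],
    [342,-7,30],
    [342,-7,30],
    [342,-7,30],
    [342,-7,30],
  ],
  rot=[
    [0,0,-1.366],
    [0,0,-1.366],
    [0,0,-1.366],
    [0,0,-1.366],
    [0,0,-1.366],
    [0,0,-1.366],
    [0,0,-1.366],
    [0,0,-1.366],
    [0,0,-1.366],
    [0,0,-1.366],
  ],
  grip=[0.5,0.5,0.5,0.5,0.5,0.5,0.5,0.5,0.5,0.5],
)

```text
time_s: 6.45
eef_pos: [0.4853, -0.0084, 0.081]
eef_rot: [0.001, -0.003, 1.0, 0.0]
wrist_force: [0.6, 0.4, 0.4]
opening: 0.505
grasp_force: 0.0
```

```bash
python3 - <<'E'
from h import *
plan((485,-9.5,21.5,90.5))
E
```

```text
t 6.45 at [485.3  -8.4  81. ] psi 90.4 open 0.505 gf 0.0 F [0.6 0.4 0.4]
(485, -9.5, 21.5, 90.5) -> [0.4, -1.1, 59.5] [0.001, 0.002, -0.002]
```

play_rows(
  xyz=[
    [0.4,-1,40],
    [0.4,-1,59],
    [0.4,-1,59],
    [0.4,-1,59],
    [0.4,-1,59],
    [0.4,-1,59],
    [0.4,-1,59],
    [0.4,-1,30],
    [0.4,-1,-29],
    [0.4,-1,-29],
  ],
  rot=[
    [0,0,0],
    [0,0,0],
    [0,0,0],
    [0,0,0],
    [0,0,0],
    [0,0,0],
    [0,0,0],
    [0,0,0],
    [0,0,0],
    [0,0,0],
  ],
  grip=[0.5,0.5,0.5,0,0,0,0,0,0,0],
)

```text
time_s: 7.7
eef_pos: [0.4882, -0.0101, 0.1144]
eef_rot: [0.006, -0.004, 1.0, -0.001]
wrist_force: [0.5, -0.3, -0.3]
opening: 0.118
grasp_force: 59.0
```

```bash
python3 - <<'E'
from h import *
a=np.radians(12.2); x,y=np.array([546.9,-345.4])-17*np.array([np.cos(a),np.sin(a)])
plan((x,y,110,12.2),(x,y,70,12.2))
E
```

```text
t 7.7 at [488.2 -10.1 114.4] psi 90.5 open 0.118 gf 59.0 F [ 0.5 -0.3 -0.3]
(np.float64(530.2839297971364), np.float64(-348.9925215397416), 110, 12.2) -> [-39.2, -339.2, 5.5] [0.006, 0.011, 1.366]
(np.float64(530.2839297971364), np.float64(-348.9925215397416), 70, 12.2) -> [-38.7, -339.1, 45.5] [0.006, 0.011, 1.366]
```

play_rows(
  xyz=[
    [-42,-340,0],
    [-42,-340,0],
    [-42,-340,0],
    [-42,-340,0],
    [-42,-340,0],
    [-42,-340,0],
    [-42,-340,20],
    [-42,-340,40],
    [-42,-340,40],
    [-42,-340,40],
  ],
  rot=[
    [0,0,1.366],
    [0,0,1.366],
    [0,0,1.366],
    [0,0,1.366],
    [0,0,1.366],
    [0,0,1.366],
    [0,0,1.366],
    [0,0,1.366],
    [0,0,1.366],
    [0,0,1.366],
  ],
  grip=[0,0,0,0,0,0,0,0,0,0],
)

```text
time_s: 8.95
eef_pos: [0.5293, -0.3488, 0.0692]
eef_rot: [0.0, 0.627, 0.779, 0.001]
wrist_force: [-0.1, -0.7, 0.4]
opening: 0.123
grasp_force: 59.0
```

```bash
python3 - <<'E'
from h import *
a=np.radians(12.2); x,y=np.array([546.9,-345.4])-17*np.array([np.cos(a),np.sin(a)])
plan((x,y,26.3,12.2))
c=cam('wrist'); save(c,'w3.png')
E
```

```text
t 8.95 at [ 529.3 -348.8   69.2] psi 12.3 open 0.123 gf 59.0 F [-0.1 -0.7  0.4]
(np.float64(530.2839297971364), np.float64(-348.9925215397416), 26.3, 12.2) -> [-0.4, 0.9, 42.9] [0.001, -0.0, 0.001]
```

View pics/w3.png

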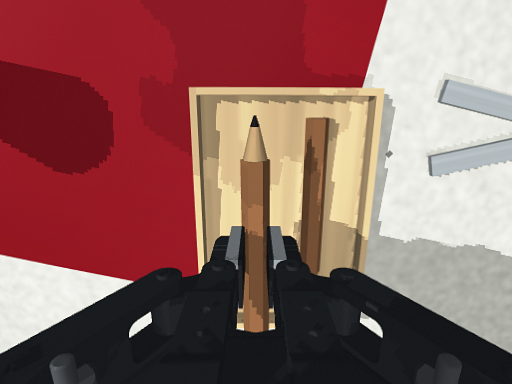

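The first pencil lies flat in the tray, in column 315. The second hangs parallel to it, clear of it and of the walls, in column 256. I'll lower and release this one.

play_rows(
  xyz=[
    [-0.4,0.8,30],
    [-0.4,0.8,42.8],
    [-0.4,0.8,42.8],
    [-0.4,0.8,42.8],
    [-0.4,0.8,42.8],
    [-0.4,0.8,42.8],
    [-0.4,0.8,42.8],
    [-0.4,0.8,20],
    [-0.4,0.8,-60],
    [-0.4,0.8,-60],
  ],
  rot=[
    [0,0,0],
    [0,0,0],
    [0,0,0],
    [0,0,0],
    [0,0,0],
    [0,0,0],
    [0,0,0],
    [0,0,0],
    [0,0,0],
    [0,0,0],
  ],
  grip=[0,0,0,0.28,0.28,0.28,0.28,0.28,0.28,0.8],
)

```text
time_s: 10.25
eef_pos: [0.5323, -0.3513, 0.1355]
eef_rot: [0.005, 0.628, 0.778, 0.0]
wrist_force: [0.7, 0.0, 1.1]
opening: 0.483
grasp_force: 0.0
```

```bash
python3 - <<'E'
from h import *
plan((359.5,295.6,130,83.1))
t=cam('top'); save(t,'top1.png')
big=cv2.resize(t['color'][140:230],None,fx=3,fy=3) if 0 else None
a=cv2.resize(t['color'][150:225,80:165],None,fx=5,fy=5); b=cv2.resize(t['color'][150:225,358:443],None,fx=5,fy=5)
cv2.imwrite('pics/crop1.png',cv2.resize(np.hstack([a,b])[:,:,::-1],(800,353)))
E
```

```text
t 10.25 at [ 532.3 -351.3  135.5] psi 12.2 open 0.483 gf 0.0 F [0.7 0.  1.1]
(359.5, 295.6, 130, 83.1) -> [668.8, -32.1, 0.6] [0.001, 0.01, -1.237]
```

View pics/crop1.png

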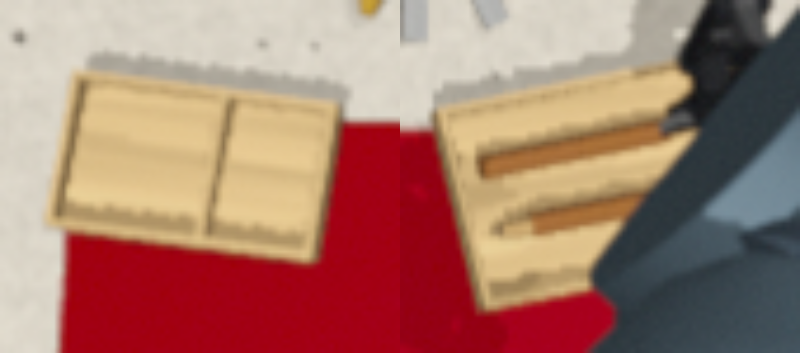

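Both pencils lie flat and parallel in their tray. The large bay of the spool tray is the left (+y) one. Next is the wide spool.

play_rows(
  xyz=[
    [666,-31,0],
    [666,-31,0],
    [666,-31,0],
    [666,-31,0],
    [666,-31,0],
    [666,-31,0],
    [666,-31,0],
    [666,-31,0],
    [666,-31,0],
    [666,-31,0],
  ],
  rot=[
    [0,0,-1.237],
    [0,0,-1.237],
    [0,0,-1.237],
    [0,0,-1.237],
    [0,0,-1.237],
    [0,0,-1.237],
    [0,0,-1.237],
    [0,0,-1.237],
    [0,0,-1.237],
    [0,0,-1.237],
  ],
  grip=[0.9,0.9,0.9,0.9,0.9,0.9,0.9,0.9,0.9,0.9],
)

```text
time_s: 11.55
eef_pos: [0.3684, 0.2568, 0.1294]
eef_rot: [0.001, 0.06, 0.998, 0.001]
wrist_force: [0.9, 0.3, 0.2]
opening: 0.9
grasp_force: 0.0
```

```bash
python3 - <<'E'
from h import *
plan((359.5,295.6,90,83.1),(359.5,295.6,32,83.1))
E
```

```text
t 11.55 at [368.4 256.8 129.4] psi 83.1 open 0.9 gf 0.0 F [0.9 0.3 0.2]
(359.5, 295.6, 90, 83.1) -> [13.6, 37.4, 39.5] [0.001, 0.001, -0.0]
(359.5, 295.6, 32, 83.1) -> [13.7, 37.4, 97.5] [0.001, 0.001, -0.0]
```

play_rows(
  xyz=[
    [13.6,37.4,20],
    [13.6,37.4,20],
    [13.6,37.4,20],
    [13.6,37.4,20],
    [13.6,37.4,20],
    [13.6,37.4,20],
    [13.6,37.4,20],
    [13.6,37.4,20],
    [13.6,37.4,20],
    [13.6,37.4,20],
  ],
  rot=[
    [0,0,0],
    [0,0,0],
    [0,0,0],
    [0,0,0],
    [0,0,0],
    [0,0,0],
    [0,0,0],
    [0,0,0],
    [0,0,0],
    [0,0,0],
  ],
  grip=[0.9,0.9,0.9,0.9,0.9,0.9,0.9,0.9,0.9,0.9],
)

```text
time_s: 12.8
eef_pos: [0.3605, 0.2938, 0.1093]
eef_rot: [0.0, 0.06, 0.998, 0.001]
wrist_force: [-0.6, -0.3, -0.4]
opening: 0.902
grasp_force: 0.0
```

```bash
cat >> h.py <<'E'
def circ_top(c,xy,z,rad,dz=.006):
    """circle through the top surface near xy (m) at height z, from depth-selected pixels"""
    P=cloud(c); m=(abs(P[...,2]-z)<dz)&(np.hypot(P[...,0]-xy[0],P[...,1]-xy[1])<rad)
    v,u=np.nonzero(m); w=plane(c,np.c_[u,v],z)[:,:2]*1000
    q=cv2.minEnclosingCircle(w.astype(np.float32)); print('n',len(w),'circ',np.round(q[0],1),round(q[1],1),'bbox ctr',np.round((w.max(0)+w.min(0))/2,1),np.round(np.ptp(w,axis=0),1))
E
python3 - <<'E'
from h import *
plan((359.5,295.6,32,83.1))
c=cam('wrist'); circ_top(c,(.3595,.2956),.04,.03)
E
```

```text
t 12.8 at [360.5 293.8 109.3] psi 83.1 open 0.902 gf 0.0 F [-0.6 -0.3 -0.4]
(359.5, 295.6, 32, 83.1) -> [1.2, 1.6, 77.3] [0.001, 0.001, -0.0]
n 4213 circ [359.9 297.2] 25.5 bbox ctr [359.8 296.9] [50.7 49.6]
```

play_rows(
  xyz=[
    [1,2.3,40],
    [1,2.3,77],
    [1,2.3,77],
    [1,2.3,77],
    [1,2.3,77],
    [1,2.3,77],
    [1,2.3,77],
    [1,2.3,77],
    [1,2.3,50],
    [1,2.3,0],
  ],
  rot=[
    [0,0,0],
    [0,0,0],
    [0,0,0],
    [0,0,0],
    [0,0,0],
    [0,0,0],
    [0,0,0],
    [0,0,0],
    [0,0,0],
    [0,0,0],
  ],
  grip=[0.9,0.9,0.9,0.4,0.4,0.4,0.4,0.4,0.4,0.4],
)

```text
time_s: 14.1
eef_pos: [0.3586, 0.2955, 0.1095]
eef_rot: [-0.001, 0.06, 0.998, -0.0]
wrist_force: [0.8, 0.6, -0.8]
opening: 0.564
grasp_force: 61.9
```

```bash
python3 - <<'E'
from h import *
plan((552.4,377,110,83.1))
E
```

```text
t 14.1 at [358.6 295.5 109.5] psi 83.1 open 0.564 gf 61.9 F [ 0.8  0.6 -0.8]
(552.4, 377, 110, 83.1) -> [-182.6, 104.2, -0.9] [-0.001, -0.002, -0.0]
```

play_rows(
  xyz=[
    [-183,104,0],
    [-183,104,0],
    [-183,104,0],
    [-183,104,0],
    [-183,104,20],
    [-183,104,40],
    [-183,104,40],
    [-183,104,40],
    [-183,104,40],
    [-183,104,40],
  ],
  rot=[
    [0,0,0],
    [0,0,0],
    [0,0,0],
    [0,0,0],
    [0,0,0],
    [0,0,0],
    [0,0,0],
    [0,0,0],
    [0,0,0],
    [0,0,0],
  ],
  grip=[0.4,0.4,0.4,0.4,0.4,0.4,0.4,0.4,0.4,0.4],
)

```text
time_s: 15.35
eef_pos: [0.5544, 0.3776, 0.0706]
eef_rot: [0.001, 0.06, 0.998, 0.001]
wrist_force: [0.2, 0.5, -0.6]
opening: 0.562
grasp_force: 62.0
```

```bash
python3 - <<'E'
from h import *
plan((552.4,377,36.5,83.1))
c=cam('wrist'); save(c,'w4.png')
E
```

```text
t 15.35 at [554.4 377.6  70.6] psi 83.1 open 0.562 gf 62.0 F [ 0.2  0.5 -0.6]
(552.4, 377, 36.5, 83.1) -> [2.0, -0.9, 34.1] [0.002, 0.002, -0.0]
```

View pics/w4.png

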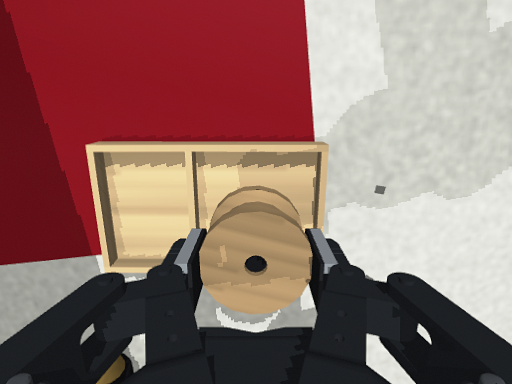

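The wide spool is held level over the large bay, which spans columns 193–325 against the spool's 200–312. I'll lower it.

play_rows(
  xyz=[
    [1.6,-0.8,20],
    [1.6,-0.8,33.8],
    [1.6,-0.8,33.8],
    [1.6,-0.8,33.8],
    [1.6,-0.8,33.8],
    [1.6,-0.8,33.8],
    [1.6,-0.8,33.8],
    [1.6,-0.8,20],
    [1.6,-0.8,-40],
    [1.6,-0.8,-40],
  ],
  rot=[
    [0,0,0],
    [0,0,0],
    [0,0,0],
    [0,0,0],
    [0,0,0],
    [0,0,0],
    [0,0,0],
    [0,0,0],
    [0,0,0],
    [0,0,0],
  ],
  grip=[0.4,0.4,0.4,0.4,0.68,0.68,0.68,0.68,0.68,0.68],
)

```text
time_s: 16.65
eef_pos: [0.5564, 0.3787, 0.117]
eef_rot: [0.006, 0.06, 0.998, 0.003]
wrist_force: [0.8, 1.2, -0.0]
opening: 0.677
grasp_force: 0.0
```

```bash
python3 - <<'E'
from h import *
plan((441.3,-165.6,110,-6.9),(441.3,-165.6,110,173.1))
c=cam('wrist'); circ_top(c,(.5524,.377),.044,.035)
E
```

```text
t 16.65 at [556.4 378.7 117. ] psi 83.1 open 0.677 gf 0.0 F [ 0.8  1.2 -0. ]
(441.3, -165.6, 110, -6.9) -> [48.8, -554.2, 2.4] [0.014, 0.003, 1.571]
(441.3, -165.6, 110, 173.1) -> [48.8, -554.2, 2.4] [-0.003, 0.014, -1.571]
n 4151 circ [550.8 378.1] 25.4 bbox ctr [550.7 377.9] [50.5 49.5]
```

play_rows(
  xyz=[
    [45,-552,0],
    [45,-552,0],
    [45,-552,0],
    [45,-552,0],
    [45,-552,0],
    [45,-552,0],
    [45,-552,0],
    [45,-552,0],
    [45,-552,0],
    [45,-552,0],
  ],
  rot=[
    [0,0,1.571],
    [0,0,1.571],
    [0,0,1.571],
    [0,0,1.571],
    [0,0,1.571],
    [0,0,1.571],
    [0,0,1.571],
    [0,0,1.571],
    [0,0,1.571],
    [0,0,1.571],
  ],
  grip=[0.65,0.65,0.65,0.65,0.65,0.65,0.65,0.65,0.65,0.65],
)

```text
time_s: 17.95
eef_pos: [0.4404, -0.1691, 0.109]
eef_rot: [0.0, 0.751, 0.661, 0.001]
wrist_force: [-0.0, 0.4, -0.6]
opening: 0.651
grasp_force: 0.0
```

```bash
python3 - <<'E'
from h import *
plan((441.3,-165.6,38,-6.9))
c=cam('wrist'); circ_top(c,(.4413,-.1656),.05,.025)
E
```

```text
t 17.95 at [ 440.4 -169.1  109. ] psi -7.3 open 0.651 gf 0.0 F [-0.   0.4 -0.6]
(441.3, -165.6, 38, -6.9) -> [3.6, 0.4, 71.0] [0.001, -0.0, -0.007]
n 1931 circ [ 440.  -164.2] 16.5 bbox ctr [ 440.  -164.1] [31.5 32.7]
```

play_rows(
  xyz=[
    [3,0,40],
    [3,0,71],
    [3,0,71],
    [3,0,71],
    [3,0,71],
    [3,0,71],
    [3,0,71],
    [3,0,71],
    [3,0,50],
    [3,0,0],
  ],
  rot=[
    [0,0,0],
    [0,0,0],
    [0,0,0],
    [0,0,0],
    [0,0,0],
    [0,0,0],
    [0,0,0],
    [0,0,0],
    [0,0,0],
    [0,0,0],
  ],
  grip=[0.65,0.65,0.65,0.2,0.2,0.2,0.2,0.2,0.2,0.2],
)

```text
time_s: 19.25
eef_pos: [0.4398, -0.1618, 0.1082]
eef_rot: [-0.002, 0.749, 0.663, 0.0]
wrist_force: [-0.1, -0.5, 0.2]
opening: 0.358
grasp_force: 59.4
```

```bash
python3 - <<'E'
from h import *
plan((544.1,308.5,110,-6.9))
E
```

```text
t 19.25 at [ 439.8 -161.8  108.2] psi -7.0 open 0.358 gf 59.4 F [-0.1 -0.5  0.2]
(544.1, 308.5, 110, -6.9) -> [479.5, 46.6, -0.3] [-0.004, -0.003, -0.001]
```

play_rows(
  xyz=[
    [479,47,0],
    [479,47,0],
    [479,47,0],
    [479,47,0],
    [479,47,0],
    [479,47,0],
    [479,47,0],
    [479,47,15],
    [479,47,30],
    [479,47,30],
  ],
  rot=[
    [0,0,0],
    [0,0,0],
    [0,0,0],
    [0,0,0],
    [0,0,0],
    [0,0,0],
    [0,0,0],
    [0,0,0],
    [0,0,0],
    [0,0,0],
  ],
  grip=[0.2,0.2,0.2,0.2,0.2,0.2,0.2,0.2,0.2,0.2],
)

```text
time_s: 20.5
eef_pos: [0.5444, 0.3063, 0.0778]
eef_rot: [-0.001, 0.748, 0.663, -0.001]
wrist_force: [-0.4, -0.4, 0.1]
opening: 0.351
grasp_force: 59.5
```

```bash
python3 - <<'E'
from h import *
plan((544.1,308.5,42.5,-6.9))
c=cam('wrist'); save(c,'w5.png')
T=T_tool(); z=T[2,3]+.012; circ_top(c,T[:2,3],z,.022)
E
```

```text
t 20.5 at [544.4 306.3  77.8] psi -6.9 open 0.351 gf 59.5 F [-0.4 -0.4  0.1]
(544.1, 308.5, 42.5, -6.9) -> [2.2, -0.5, 35.3] [-0.003, 0.001, -0.0]
n 4895 circ [545.  305.6] 23.0 bbox ctr [545.4 306.4] [40.7 33.3]
```

View pics/w5.png

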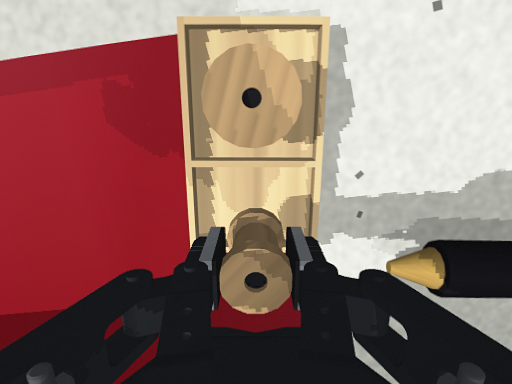

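The narrow spool is upright over the small bay, which lies below the divider at row 163, and the wide spool stands in its own bay. I'll lower the narrow one.

play_rows(
  xyz=[
    [1,-0.5,20],
    [1,-0.5,35.3],
    [1,-0.5,35.3],
    [1,-0.5,35.3],
    [1,-0.5,35.3],
    [1,-0.5,35.3],
    [1,-0.5,35.3],
    [1,-0.5,20],
    [1,-0.5,-42],
    [1,-0.5,-42],
  ],
  rot=[
    [0,0,0],
    [0,0,0],
    [0,0,0],
    [0,0,0],
    [0,0,0],
    [0,0,0],
    [0,0,0],
    [0,0,0],
    [0,0,0],
    [0,0,0],
  ],
  grip=[0.2,0.2,0.2,0.2,0.48,0.48,0.48,0.48,0.48,0.48],
)

```text
time_s: 21.8
eef_pos: [0.5498, 0.3096, 0.1288]
eef_rot: [0.002, 0.748, 0.663, 0.006]
wrist_force: [0.0, 0.4, -0.8]
opening: 0.478
grasp_force: 0.0
```

```bash
python3 - <<'E'
from h import *
plan((337.2,-306.4,150,-42),(337.2,-306.4,150,48))
c=cam('wrist'); circ_top(c,(.5441,.3085),.054,.025)
E
```

```text
t 21.8 at [549.8 309.6 128.8] psi -6.9 open 0.478 gf 0.0 F [ 0.   0.4 -0.8]
(337.2, -306.4, 150, -42) -> [-637.0, -136.5, -26.8] [0.009, -0.01, 0.612]
(337.2, -306.4, 150, 48) -> [-637.0, -136.5, -26.8] [0.014, -0.0, -0.959]
n 1629 circ [546.1 305.3] 16.7 bbox ctr [545.7 305.3] [31.5 33.4]
```

play_rows(
  xyz=[
    [-634,-132,-30],
    [-634,-132,-30],
    [-634,-132,-30],
    [-634,-132,-30],
    [-634,-132,-30],
    [-634,-132,-30],
    [-634,-132,-30],
    [-634,-132,-30],
    [-634,-132,-30],
    [-634,-132,-30],
  ],
  rot=[
    [0,0,0.612],
    [0,0,0.612],
    [0,0,0.612],
    [0,0,0.612],
    [0,0,0.612],
    [0,0,0.612],
    [0,0,0.612],
    [0,0,0.612],
    [0,0,0.612],
    [0,0,0.612],
  ],
  grip=[1,1,1,1,1,1,1,1,1,1],
)

```text
time_s: 23.1
eef_pos: [0.3441, -0.2848, 0.1495]
eef_rot: [-0.001, 0.914, 0.407, 0.001]
wrist_force: [1.7, -0.7, 0.2]
opening: 1.001
grasp_force: 0.0
```

```bash
python3 - <<'E'
from h import *
plan((337.2,-306.4,130,-42))
E
```

```text
t 23.1 at [ 344.1 -284.8  149.5] psi -42.0 open 1.001 gf 0.0 F [ 1.7 -0.7  0.2]
(337.2, -306.4, 130, -42) -> [-20.7, 9.4, 19.5] [-0.0, -0.002, -0.0]
```

play_rows(
  xyz=[
    [-20.7,9.4,19],
    [-20.7,9.4,19],
    [-20.7,9.4,19],
    [-20.7,9.4,19],
    [-20.7,9.4,19],
    [-20.7,9.4,19],
    [-20.7,9.4,19],
    [-20.7,9.4,19],
    [-20.7,9.4,19],
    [-20.7,9.4,19],
  ],
  rot=[
    [0,0,0],
    [0,0,0],
    [0,0,0],
    [0,0,0],
    [0,0,0],
    [0,0,0],
    [0,0,0],
    [0,0,0],
    [0,0,0],
    [0,0,0],
  ],
  grip=[1,1,1,1,1,1,1,1,1,1],
)

```text
time_s: 24.35
eef_pos: [0.3386, -0.305, 0.1306]
eef_rot: [-0.0, 0.914, 0.407, 0.001]
wrist_force: [0.1, 1.2, 0.6]
opening: 0.997
grasp_force: 0.0
```

```bash
python3 - <<'E'
from h import *
plan((337.2,-306.4,63,-42))
c=cam('wrist'); circ_top(c,(.3372,-.3064),.075,.036,.004); save(c,'w6.png')
E
```

```text
t 24.35 at [ 338.6 -305.   130.6] psi -42.0 open 0.997 gf 0.0 F [0.1 1.2 0.6]
(337.2, -306.4, 63, -42) -> [-2.0, -0.1, 67.6] [-0.0, -0.001, -0.0]
n 1858 circ [ 338.  -306.7] 30.8 bbox ctr [ 337.9 -306.6] [60.5 60.7]
```

View pics/w6.png

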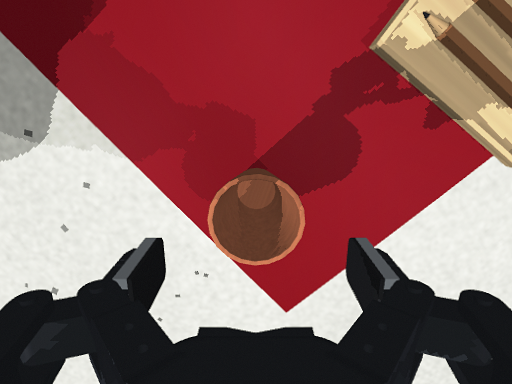

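The pot is upright and centred between the open fingers at (256,220). I'll descend, grip and lift.

play_rows(
  xyz=[
    [-1.8,0.4,40],
    [-1.8,0.4,67],
    [-1.8,0.4,67.5],
    [-1.8,0.4,67.5],
    [-1.8,0.4,67.5],
    [-1.8,0.4,67.5],
    [-1.8,0.4,67.5],
    [-1.8,0.4,67.5],
    [-1.8,0.4,40],
    [-1.8,0.4,0],
  ],
  rot=[
    [0,0,0],
    [0,0,0],
    [0,0,0],
    [0,0,0],
    [0,0,0],
    [0,0,0],
    [0,0,0],
    [0,0,0],
    [0,0,0],
    [0,0,0],
  ],
  grip=[1,1,1,0.6,0.6,0.6,0.6,0.6,0.6,0.6],
)

```text
time_s: 25.65
eef_pos: [0.3374, -0.3061, 0.1316]
eef_rot: [-0.001, 0.914, 0.407, 0.001]
wrist_force: [0.0, -0.6, -2.1]
opening: 0.685
grasp_force: 64.6
```

```bash
python3 - <<'E'
from h import *
plan((660,10.8,150,-42))
c=dict(np.load('top0.npz')); P=cloud(c); m=(P[...,2]>.06)&(P[...,2]<.076)
circ_top(c,(.660,.011),.068,.04,.007)
E
```

```text
t 25.65 at [ 337.4 -306.1  131.6] psi -42.0 open 0.685 gf 64.6 F [ 0.  -0.6 -2.1]
(660, 10.8, 150, -42) -> [451.4, 27.7, -17.7] [-0.001, -0.002, 0.0]
n 153 circ [660.   10.5] 29.3 bbox ctr [659.4  10.4] [56.7 57.5]
```

play_rows(
  xyz=[
    [0,0,-30],
    [361,28,-30],
    [361,28,-30],
    [361,28,-30],
    [361,28,-30],
    [361,28,-30],
    [361,28,-30],
    [361,28,-30],
    [361,28,-30],
    [361,28,-30],
  ],
  rot=[
    [0,0,0],
    [0,0,0],
    [0,0,0],
    [0,0,0],
    [0,0,0],
    [0,0,0],
    [0,0,0],
    [0,0,0],
    [0,0,0],
    [0,0,0],
  ],
  grip=[0.6,0.6,0.6,0.6,0.6,0.6,0.6,0.6,0.6,0.6],
)

```text
time_s: 26.9
eef_pos: [0.5994, -0.058, 0.1615]
eef_rot: [-0.0, 0.914, 0.406, 0.001]
wrist_force: [0.4, -0.1, -1.1]
opening: 0.684
grasp_force: 64.7
```

```bash
python3 - <<'E'
from h import *
plan((660,10.8,120,-42))
c=cam('wrist'); save(c,'w7.png'); circ_top(c,(.660,.011),.068,.04,.004)
P=cloud(c); T=T_tool(); L=(P-T[:3,3])@T[:3,:3]*1000
m=(abs(L[...,0])<40)&(abs(L[...,1])<33)&(L[...,2]<-4)&(L[...,2]>-25)
l=L[m]; print('held rim, tool frame',len(l),np.round(np.percentile(l,[1,50,99],axis=0),1).tolist())
E
```

```text
t 26.9 at [599.4 -58.  161.5] psi -42.1 open 0.684 gf 64.7 F [ 0.4 -0.1 -1.1]
(660, 10.8, 120, -42) -> [91.6, -1.2, 41.6] [0.0, -0.001, -0.001]
n 1842 circ [659.2  11.4] 29.3 bbox ctr [659.4  11.6] [57.9 57.8]
held rim, tool frame 6183 [[-27.4, -32.3, -23.8], [3.0, -0.7, -9.5], [30.0, 32.3, -4.2]]
```

View pics/w7.png

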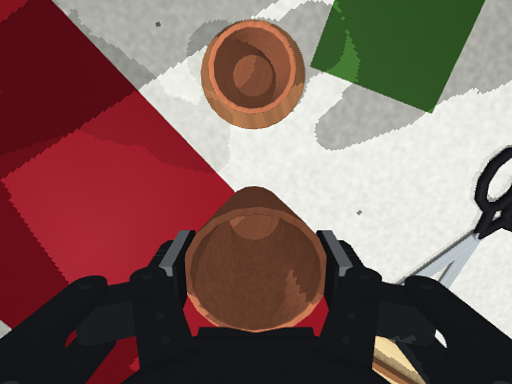

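The wrist view shows the footed pot's rim at (254,67), empty and open upward. The loose pot is held upright at (256,268). I'll move over the footed pot, staying above its rim.

play_rows(
  xyz=[
    [91.6,-1.7,0],
    [91.6,-1.7,0],
    [91.6,-1.7,12],
    [91.6,-1.7,12],
    [91.6,-1.7,12],
    [91.6,-1.7,12],
    [91.6,-1.7,12],
    [91.6,-1.7,12],
    [91.6,-1.7,12],
    [91.6,-1.7,12],
  ],
  rot=[
    [0,0,0],
    [0,0,0],
    [0,0,0],
    [0,0,0],
    [0,0,0],
    [0,0,0],
    [0,0,0],
    [0,0,0],
    [0,0,0],
    [0,0,0],
  ],
  grip=[0.6,0.6,0.6,0.6,0.6,0.6,0.6,0.6,0.6,0.6],
)

```text
time_s: 28.2
eef_pos: [0.6601, 0.0122, 0.1493]
eef_rot: [-0.0, 0.914, 0.407, 0.001]
wrist_force: [-1.1, -0.9, -1.2]
opening: 0.685
grasp_force: 64.7
```

```bash
python3 - <<'E'
from h import *
plan((659.4,11.2,110,-42),(659.4,11.2,99,-42))
c=cam('scene'); P=cloud(c)
for n,z,xy in (('held',readout.get_obs()['eef_pos'][2]+.012,(.6594,.0112)),): circ_top(c,xy,z,.036,.005)
im=c['color']; cv2.imwrite('pics/s2.png',cv2.resize(im[120:260,160:320],None,fx=4,fy=4)[:,:,::-1])
E
```

```text
t 28.2 at [660.1  12.2 149.3] psi -42.0 open 0.685 gf 64.7 F [-1.1 -0.9 -1.2]
(659.4, 11.2, 110, -42) -> [-1.2, 0.1, 39.3] [0.0, -0.001, 0.0]
(659.4, 11.2, 99, -42) -> [-1.3, 0.1, 50.3] [0.0, -0.001, 0.0]
n 107 circ [663.6  14.9] 34.9 bbox ctr [662.   13.2] [63.5 59.3]
```

View pics/s2.png

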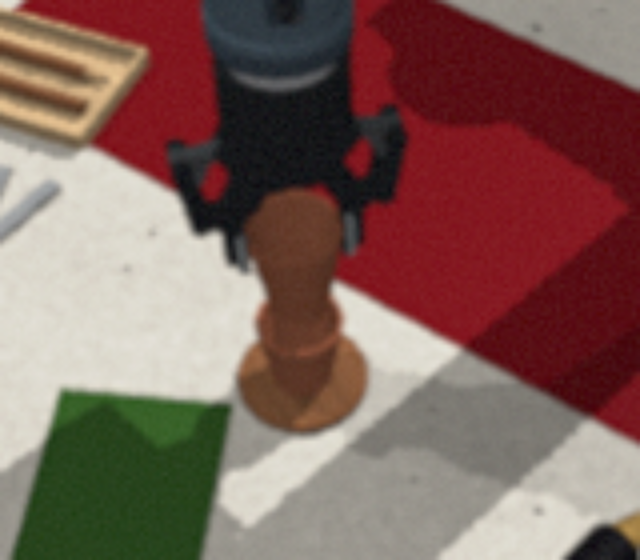

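The loose pot hangs upright, centred over the footed one. I'll lower it slowly.

play_rows(
  xyz=[
    [-1,0,5],
    [-1,0,12],
    [-1,0,18],
    [-1,0,24],
    [-1,0,30],
    [-1,0,36],
    [-1,0,41],
    [-1,0,45],
    [-1,0,45],
    [-1,0,45],
  ],
  rot=[
    [0,0,0],
    [0,0,0],
    [0,0,0],
    [0,0,0],
    [0,0,0],
    [0,0,0],
    [0,0,0],
    [0,0,0],
    [0,0,0],
    [0,0,0],
  ],
  grip=[0.6,0.6,0.6,0.6,0.6,0.6,0.6,0.6,0.6,0.6],
)

```text
time_s: 29.5
eef_pos: [0.6596, 0.0114, 0.1045]
eef_rot: [-0.0, 0.914, 0.407, 0.001]
wrist_force: [0.9, -0.7, -0.7]
opening: 0.687
grasp_force: 64.7
```

play_rows(
  xyz=[
    [0,0,0.5],
    [0,0,1],
    [0,0,1.5],
    [0,0,2],
    [0,0,2.5],
    [0,0,3],
    [0,0,3.5],
    [0,0,4],
    [0,0,4],
    [0,0,4],
  ],
  rot=[
    [0,0,0],
    [0,0,0],
    [0,0,0],
    [0,0,0],
    [0,0,0],
    [0,0,0],
    [0,0,0],
    [0,0,0],
    [0,0,0],
    [0,0,0],
  ],
  grip=[0.6,0.6,0.6,0.6,0.6,0.6,0.6,0.6,0.6,0.6],
)

```text
time_s: 30.75
eef_pos: [0.6594, 0.0114, 0.1003]
eef_rot: [-0.0, 0.914, 0.407, 0.001]
wrist_force: [-0.5, 0.3, -1.4]
opening: 0.687
grasp_force: 64.7
```

play_rows(
  xyz=[
    [0,0,0.5],
    [0,0,1],
    [0,0,1.5],
    [0,0,2],
    [0,0,2.5],
    [0,0,3],
    [0,0,3.5],
    [0,0,3.5],
    [0,0,3.5],
    [0,0,3.5],
  ],
  rot=[
    [0,0,0],
    [0,0,0],
    [0,0,0],
    [0,0,0],
    [0,0,0],
    [0,0,0],
    [0,0,0],
    [0,0,0],
    [0,0,0],
    [0,0,0],
  ],
  grip=[0.6,0.6,0.6,0.6,0.6,0.6,0.6,0.6,0.6,0.6],
)

```text
time_s: 32.0
eef_pos: [0.6597, 0.0113, 0.097]
eef_rot: [-0.0, 0.914, 0.407, 0.001]
wrist_force: [2.0, -2.0, 0.0]
opening: 0.684
grasp_force: 64.8
```

play_rows(
  xyz=[
    [0,0.5,0],
    [0,0.5,0],
    [0,0.5,0.2],
    [0,0.5,0.4],
    [0,0.5,0.6],
    [0,0.5,0.8],
    [0,0.5,0.8],
    [0,0.5,0.8],
    [0,0.5,0.8],
    [0,0.5,0.8],
  ],
  rot=[
    [0,0,0],
    [0,0,0],
    [0,0,0],
    [0,0,0],
    [0,0,0],
    [0,0,0],
    [0,0,0],
    [0,0,0],
    [0,0,0],
    [0,0,0],
  ],
  grip=[0.6,0.6,0.6,0.6,0.6,0.6,0.6,0.6,0.6,0.6],
)

```text
time_s: 33.25
eef_pos: [0.6599, 0.0112, 0.0964]
eef_rot: [-0.0, 0.914, 0.407, 0.001]
wrist_force: [-1.4, 0.5, 5.0]
opening: 0.684
grasp_force: 65.2
```

There is a light vertical contact of about 5 N at the expected seat height, so I'll release gently.

play_rows(
  xyz=[
    [0,0,0],
    [0,0,0],
    [0,0,0],
    [0,0,0],
    [0,0,0],
    [0,0,0],
    [0,0,0],
    [0,0,-10],
    [0,0,-30],
    [0,0,-60],
  ],
  rot=[
    [0,0,0],
    [0,0,0],
    [0,0,0],
    [0,0,0],
    [0,0,0],
    [0,0,0],
    [0,0,0],
    [0,0,0],
    [0,0,0],
    [0,0,0],
  ],
  grip=[0.75,0.8,0.9,0.95,0.95,0.95,0.95,0.95,0.95,0.95],
)

```text
time_s: 34.5
eef_pos: [0.6596, 0.011, 0.1573]
eef_rot: [-0.0, 0.914, 0.407, 0.0]
wrist_force: [0.5, 0.4, -0.9]
opening: 0.951
grasp_force: 0.0
```

play_rows(
  xyz=[
    [0,0,-60],
    [-120,0,-60],
    [-250,0,-60],
    [-250,0,-60],
    [-250,0,-60],
    [-250,0,-60],
    [-250,0,-60],
    [-250,0,-60],
    [-250,0,-60],
    [-250,0,-60],
  ],
  rot=[
    [0,0,0],
    [0,0,0],
    [0,0,0],
    [0,0,0],
    [0,0,0],
    [0,0,0],
    [0,0,0],
    [0,0,0],
    [0,0,0],
    [0,0,0],
  ],
  grip=[0.95,0.95,0.95,0.95,0.95,0.95,0.95,0.95,0.95,0.95],
)

```text
time_s: 35.75
eef_pos: [0.4928, -0.1741, 0.2155]
eef_rot: [-0.0, 0.913, 0.407, 0.001]
wrist_force: [-0.1, 0.2, -0.6]
opening: 0.949
grasp_force: 0.0
```

```bash
python3 - <<'E'
from h import *
plan()
c=cam('scene'); save(c,'s3.png'); t=cam('top'); 
for k in(c,t):
    P=cloud(k); m=(np.hypot(P[...,0]-.6594,P[...,1]-.0112)<.036)&(P[...,2]>.085); print('rim z',np.round(np.nanpercentile(P[m][:,2],[50,90,97])*1000,1))
    circ_top(k,(.6594,.0112),.106,.036,.006)
a=cv2.resize(c['color'],(512,384)); b=cv2.resize(t['color'][100:310,60:460],(512,269))
cv2.imwrite('pics/fin.png',np.vstack([a[90:384],b])[:,:,::-1])
E
```

```text
t 35.75 at [ 492.8 -174.1  215.5] psi -41.9 open 0.949 gf 0.0 F [-0.1  0.2 -0.6]
rim z [ 99.5 106.6 107.9]
n 142 circ [659.8  10.7] 32.1 bbox ctr [659.2  10.9] [61.9 62.5]
rim z [103.8 108.4 109.3]
n 158 circ [660.3  10.5] 30.7 bbox ctr [660.6  10.2] [59.4 60. ]
```

View pics/fin.png

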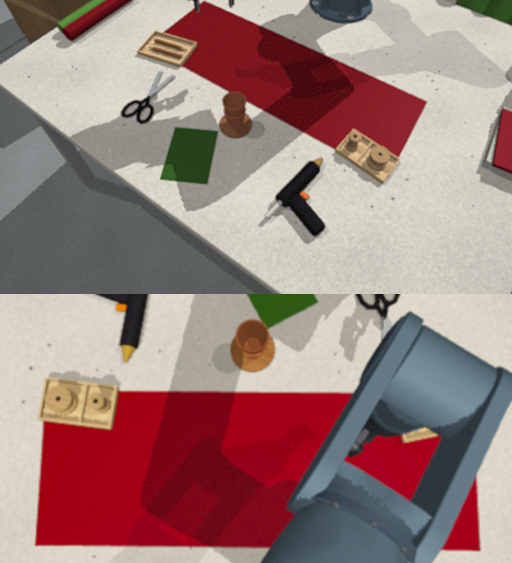

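The scene and top views show the pot nested upright on the foot with its rim at z ≈ 107 mm. Both spools stand in their bays, both pencils lie in their tray, and the glue gun and scissors haven't moved. I'm handing in.

```bash
python3 -c "
from h import *
print(ctrl.hand_in())"
```

```text
the job is handed in; nothing more can be done
None
```

The job is handed in at about 36 s of robot time: both pencils are flat in the long tray, each spool is upright in its own bay, the pot is nested loosely in the footed one, and the glue gun and scissors were not touched.

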